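# Pack the changeover caddy at the probe station

## Task

Pack the changeover caddy from the things on the mat: drop the brass spacer ring into the metal tube and then the steel ring on top of it, so that both lie flat in one column, stand the green-banded objective upright in the blue socket, gently, and set the sample chuck flat inside the orange dish. Leave the black ring and the red-banded objective where they are, standing or lying as you found them.

Things in the scene. Friction and masses are not known exactly. Their poses are not given: they have to be found in the camera images.
- brass_ring_mid (a point): Brass (yellow metal) spacer ring lying flat, outer diameter 40 mm, hole 22 mm, 12 mm thick. This point is its centre, half-way up; z is its axis, either face may be up. 88 g. On a thin grey mat (top 3 mm above the bench, 290 x 250 mm) at the start, like all six loose things, in any of six places there at least 65 mm apart centre to centre.
- steel_ring_mid (a point): Steel (bright silvery) spacer ring lying flat, outer diameter 40 mm, hole 22 mm, 12 mm thick. This point is its centre, half-way up; z is its axis, either face may be up. 82 g. On the mat.
- black_ring_mid (a point): Black spacer ring lying flat, outer diameter 40 mm, hole 22 mm, 12 mm thick. This point is its centre, half-way up; z is its axis, either face may be up. On the mat. A look-alike that stays where it is.
- green_lens_mid (a point): The green-banded microscope objective: an upright black cylinder, 32 mm diameter, 60 mm tall, steel collar near the foot, a green band near the top and a green rim around the dark glass on its top face. This point is its centre, 30 mm above its foot; z up along its axis. 120 g. On the mat.
- red_lens_mid (a point): The red-banded microscope objective: an upright black cylinder, 32 mm diameter, 60 mm tall, steel collar near the foot, a red band near the top and a red rim around the dark glass on its top face. This point is its centre, 30 mm above its foot; z up along its axis. On the mat. A look-alike that stays where it is.
- chuck_mid (a point): Sample chuck: a squat upright black cylinder, 44 mm diameter, 32 mm tall, with a gold-coloured square plate carrying a tiny violet chip on its top. This point is its centre, 16 mm above its foot; z up. 130 g. On the mat. Two small loose bystanders (a steel thumbscrew and an amber jar, at most 18 mm across and 19 mm tall) stand between the two lengthwise rows of things on the mat.
- caddy: Dark grey open tray, fixed, 310 mm long (its x) by 110 mm wide (its y), rim 14 mm high, floor 4 mm thick. Origin at the centre of its underside on the bench, z up. It lies beside the mat, on either side of the robot's centre line, turned up to 20 degrees. Its three inserts (tube, socket, dish) stand in a row along its x, about 95 mm apart, in any order. Fingers that open along its y clear the neighbouring inserts.
- tube: Silvery metal tube for the rings. A fixed insert standing in the caddy, in any of its three places. Open at the top, 36 mm high, bore 44 mm diameter, floor 4 mm above its underside; the top 8 mm flare out like a funnel to 62 mm outer diameter at the rim (56 mm inside). Origin at the centre of its underside, 4 mm above the bench; z up.
- socket: Blue round socket for the green-banded objective. A fixed insert standing in the caddy, in any of its three places. Open at the top, 18 mm high, 54 mm inner and 60 mm outer diameter, floor 4 mm above its underside. Origin at the centre of its underside, 4 mm above the bench; z up.
- dish: Orange shallow round dish for the chuck. A fixed insert standing in the caddy, in any of its three places. Open at the top, 9 mm high, 66 mm inner and 72 mm outer diameter, floor 4 mm above its underside. Origin at the centre of its underside, 4 mm above the bench; z up.
Mind the look-alikes: they are no part of the job. Of the things shaped like the dish, the orange one is meant. Of the things shaped like the socket, the blue one is meant.

How it is judged:
On the way:
1. the brass ring lies flat on the floor of the tube, let go (horizontal distance between brass_ring_mid and tube below 0.006 m and z of brass_ring_mid in the frame of tube between 0.006 and 0.013 m and angle between the z axis of brass_ring_mid and the z axis of tube, either way round below 0.15 rad and linear speed of brass_ring below 0.02 m/s and contact force between the fingers and brass_ring below 0.1 N), for 0.2 s.
At the end, for the whole second after the job is handed in: Brass ring flat on the tube floor, steel ring flat on it (6 mm, 0.15 rad); green objective upright on the socket floor (14 mm, 0.15 rad); chuck flat on the dish floor (14 mm, 0.1 rad); black ring and red objective within 30 mm of their starts, the latter upright; all at rest, under 0.02 m/s (horizontal distance between each of brass_ring_mid, steel_ring_mid and tube below 0.006 m and z of brass_ring_mid in the frame of tube between 0.006 and 0.013 m and angle between the z axis of each of brass_ring_mid, steel_ring_mid and the z axis of tube, either way round below 0.15 rad and z of steel_ring_mid in the frame of tube between 0.018 and 0.026 m and horizontal distance between green_lens_mid and socket below 0.014 m and z of green_lens_mid in the frame of socket below 0.038 m and angle between green_lens_mid's own z axis and vertical below 0.15 rad and horizontal distance between chuck_mid and dish below 0.014 m and z of chuck_mid in the frame of dish below 0.0235 m and angle between chuck_mid's own z axis and vertical below 0.1 rad and distance of each of black_ring_mid, red_lens_mid from where it was at the start of the episode below 0.03 m and angle between red_lens_mid's own z axis and vertical below 0.2 rad and linear speed of each of brass_ring, steel_ring, black_ring, green_lens, red_lens, chuck below 0.02 m/s); the robot touches nothing.
It fails at once if the black ring or the red-banded objective is moved more than 30 mm, or the red one tipped over (distance of any of black_ring_mid, red_lens_mid from where it was at the start of the episode above 0.03 m or angle between red_lens_mid's own z axis and vertical above 0.6 rad).
It fails at once if the green-banded objective is tipped over (angle between green_lens_mid's own z axis and vertical above 0.8 rad).
It fails at once if the green-banded objective is let fall (moves faster than 0.5 m/s out of the fingers, a fall of some 13 mm) (linear speed of green_lens above 0.5 m/s and contact force between the fingers and green_lens below 0.1 N).
It fails at once if the green-banded objective is rammed into the socket (more than 40 N) (contact force between green_lens and socket above 40 N).
It also fails if it takes over 104 s, if anything falls off the work surface, if the arm or the gripper's body presses on something with over 40 N, if the wrist force passes 120 N, or if a joint passes its speed limit or range.

## Robot

A 6-joint arm with a two-finger parallel gripper is mounted at the origin on the work surface. World frame = base frame: x ahead of the robot, y to its left, z up, the work surface at z = 0. Lengths are in m, angles in rad, forces in N, time in s.
With the tool pointing down it reaches from about 0.4 to 0.825 m from the base axis. Payload 7 kg.
Tool frame: the origin (TCP) lies on the centre line of the jaws, within the pads' length; the fingertips stand 22 mm ahead of it and the grasp point (between the pads) lies 3 mm ahead of it; z points along the fingers, y is the line along which they close (so a half turn about z gives the same grasp; the last joint's range is limited). The gripper opens to 88 mm and grips with 3 to 60 N. Pads are 19 mm wide; open, the fingers measure 130 mm over their backs; the gripper's body (78 mm by 193 mm) begins 47 mm behind the grasp point.
Start: joints at [-1.047, 0.359, 0.012, 0, -1.224, -0.288], TCP at [0.158, -0.656, 0.249] pointing down, gripper open.
Joint ranges: [-3.07, 3.07], [-1.43, 2.12], [-1.02, 1.25], [-3.03, 1.67], [-3.05, -0], [-3.03, 3.03]. Speed limits (rad/s): [2.39, 2.39, 3.01, 3.14, 3.14, 3.14].

## Interface

Orientations are given as [roll, pitch, yaw] about the fixed x, y, z axes, in that order (R = Rz(yaw) Ry(pitch) Rx(roll)).
In Python, from station import monitor, viewer, order gives the robot as it stands. The module is installed in compiled form; this text tells all that it offers.
- The arm moves only by the tool servo_tool, never from a script. Its argument "targets" is a list of rows, each an object with "angular": the turn, a rotation vector about the tool's x, y, z in degrees, a list of three; "xyz": the shift along the tool's x, y, z in cm, a list of three; "claw": the finger opening in cm, from 0 to 8.76. A call has 1 to 20 rows; each row shifts and turns the commanded pose from where the row before left it, along the tool's axes as they then stand; what a row does not reach is not made up. A row lasts 1/10 s, in which the tool goes at most 50 mm and 8.59 degrees, less where a joint would pass 70% of its speed; a pose out of reach is approached as far as the arm can. A call is refused whole if a number of a shift passes 5 or a number of a turn 8.59, either way. A call with a gripper value outside its range is refused whole. The fingers move at their own pace and stop on an object; "force" is the grip in N (left out, the last holds). Time passes only in rows, so rows that do not move let the fingers close. It gives the time, the measured TCP pose, the force, the opening and the grip force at its end, in the units of the state.
- monitor.get_state(): the state, without advancing time (a new reading comes with each control period).
- viewer.grab_frame(name): name is "side" or "top"; returns a dict with "color" (420x560x3 uint8, blue, green, red), "fovy" (degrees; the focal length in pixels is half the picture's height over the tangent of half this angle, whatever the lens; pixels are square), "cx", "cy" (the principal point, pixels), "R" (3x3) and "t" (3): a world point X has camera coordinates R X + t. Camera axes: x right, y down, z forward; pixel columns grow to the right and rows downward; lengths in m; the calibration is good to about 2 mm. A picture is of the moment at which its call begins. There is no depth.
- order.job_done(): hands the job in; it is judged then, once.
The state is a dict: "t": time; "q": joint angles; "qd": joint speeds; "joint_efforts": joint torques, N m; "eef_pos": TCP position; "ee_rot": TCP orientation; "force": force on the tool from outside, world axes, zero at the start; "moment": the same for the moment, N m; "width": finger opening in m; "gripper_force": force on a finger pad.
Only numpy, scipy, OpenCV 4.12 (cv2) and the standard library are available. Lean on these libraries where they do the work, as an engineer would, in place of code of your own. Each camera call takes 0.05 s, during which the arm holds its last target. There are 200 camera calls.

## Working session

There is one attempt and no reset: what is moved stays moved. The work goes in short steps, Python scripts to look and compute and a tool call to move; the robot and the scene stay as the last step left them, time stands still between calls to the robot, and variables do not carry over. Pictures are saved under pics/ and viewed, at most 14 in all, crops included, and the job is handed in when it is done.

Besides the shell and the picture viewer there is one more tool, called after "Request:" in YAML: its name, and indented under it one key for each argument. servo_tool: Moves the arm, as the interface text tells. Its arguments: {"type":"object","properties":{"targets":{"type":"array"},"force":{"type":"number"}},"required":["targets"]}

```bash
mkdir -p pics; python3 - <<'E'
from station import monitor, viewer
import cv2,pickle
print(monitor.get_state())
for n in("top","side"):
    f=viewer.grab_frame(n); cv2.imwrite(f"pics/{n}0.png",f["color"]); pickle.dump(f,open(f"{n}0.pkl","wb"))
    print(n,f["fovy"],f["cx"],f["cy"],f["R"],f["t"])
E
```

```text
{'t': 0.0, 'q': array([-1.04691371e+00,  3.59413420e-01,  1.10706405e-02, -3.58977954e-04,
       -1.22410451e+00, -2.88076783e-01]), 'qd': array([ 0.00012148, -0.0011547 , -0.00193297,  0.00033803, -0.00043222,
       -0.00211319]), 'joint_efforts': array([-6.14140981e-05, -5.82718313e+01,  2.93056995e+01,  6.99693963e+00,
        6.89837529e-03, -1.31207166e-04]), 'eef_pos': array([ 0.15755792, -0.65589072,  0.24760904]), 'ee_rot': array([ 3.13991384e+00, -1.45544804e-04, -2.90590895e+00]), 'force': array([-0.51573089, -0.14779193,  0.49892653]), 'moment': array([ 0.02068587, -0.01271214,  0.00021911]), 'gripper_force': 0.0, 'width': 0.0876732777076922}
top 50.495151963113145 276.3132568823166 214.3407016195727 [[ 0.02229309 -0.99970488 -0.00965278]
 [-0.99385447 -0.02111343 -0.10866242]
 [ 0.10842655  0.01201588 -0.99403184]] [-0.03877409  0.46771174  1.05423084]
side 46.17634952495618 278.39668164517144 201.5102074730204 [[-9.99973923e-01  4.62901365e-03 -5.54302802e-03]
 [ 7.22168893e-03  6.42208776e-01 -7.66495750e-01]
 [ 1.16619480e-05 -7.66515792e-01 -6.42225459e-01]] [0.45057844 0.05985589 1.01387697]
```

View pics/top0.png

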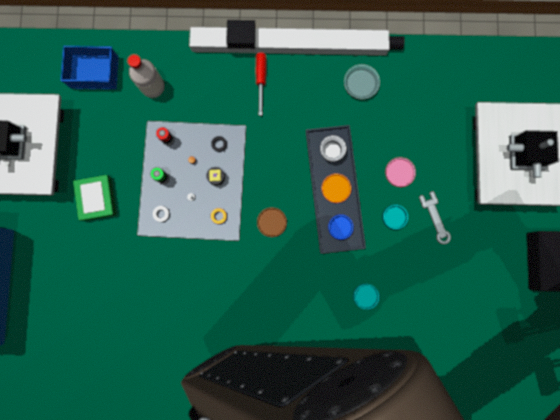

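View pics/side0.png

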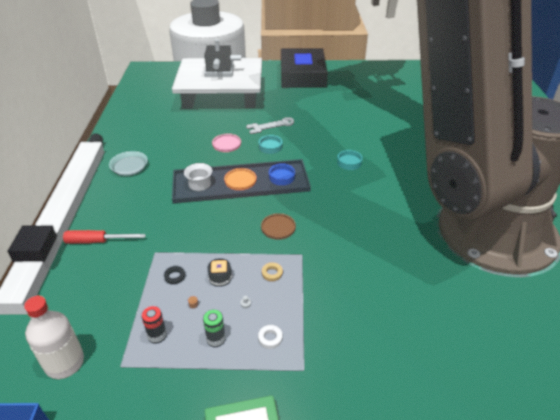

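The top view shows red objective (165,134), black ring (219,144), green objective (158,175), chuck (215,176), steel ring (161,213) and brass ring (219,215). In the caddy are the tube (333,148), orange dish (336,188) and blue socket (341,228). Pink, teal, brown and glass dishes outside the caddy are decoys. Next I enlarge both views to confirm.

```bash
cat > h.py <<'E'
import numpy as np,cv2,pickle
def load(n): return pickle.load(open(n+".pkl","rb"))
def cam(f):
    F=f["color"].shape[0]/2/np.tan(np.radians(f["fovy"])/2)
    return F,f["cx"],f["cy"],np.array(f["R"]),np.array(f["t"])
def ray(f,u,v,z):
    F,cx,cy,R,t=cam(f); d=R.T@np.array([(u-cx)/F,(v-cy)/F,1]); c=-R.T@t
    return (c+d*(z-c[2])/d[2])[:2]
def proj(f,X):
    F,cx,cy,R,t=cam(f); p=R@np.array(X)+t; return p[0]/p[2]*F+cx,p[1]/p[2]*F+cy
def tri(fs,uvs):
    A=[];b=[]
    for f,(u,v) in zip(fs,uvs):
        F,cx,cy,R,t=cam(f);d=R.T@np.array([(u-cx)/F,(v-cy)/F,1]);d/=np.linalg.norm(d);c=-R.T@t
        P=np.eye(3)-np.outer(d,d);A.append(P);b.append(P@c)
    return np.linalg.lstsq(np.vstack(A),np.hstack(b),rcond=None)[0]
E
python3 - <<'E'
from h import *
t=load("top0");s=load("side0")
a=cv2.resize(t["color"][110:265,130:375],None,fx=3.2,fy=3.2,interpolation=cv2.INTER_CUBIC)
b=cv2.resize(s["color"][155:365,125:325],None,fx=2.8,fy=2.8,interpolation=cv2.INTER_CUBIC)
cv2.imwrite("pics/tc.png",a);cv2.imwrite("pics/sc.png",b);print(a.shape,b.shape)
E
```

```text
(496, 784, 3) (588, 560, 3)
```

View pics/tc.png

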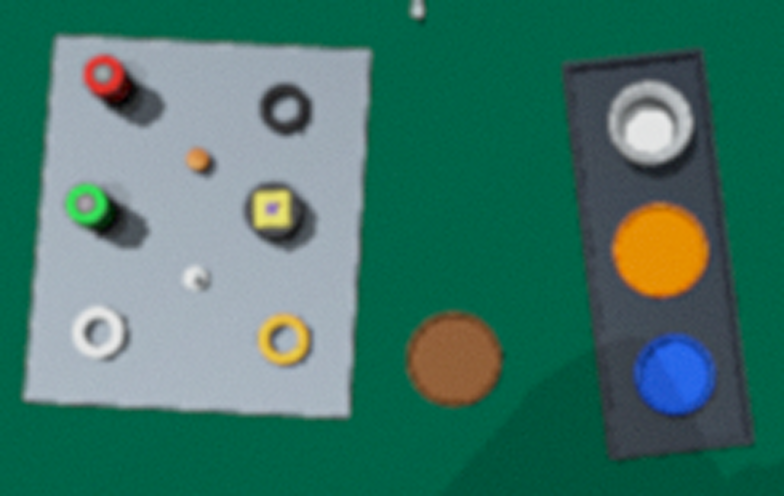

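View pics/sc.png

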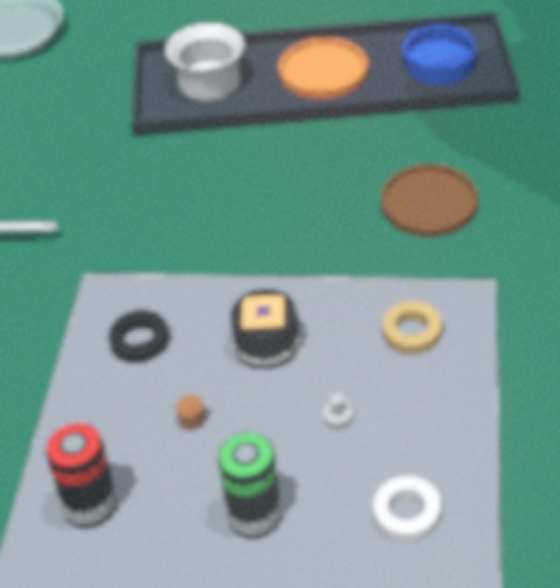

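Confirmed in the crop: the brass ring is yellow (219,215), unlike the small amber jar. The steel ring is bright (161,213), and the green lens has a green rim (158,174). The chuck carries the gold plate, and in the caddy the order is tube, orange dish, blue socket. Now the measuring.

```bash
cat > m.py <<'E'
from h import *
# name: (hsv lo, hi, seed top, seed side, z of mask centre, halfwin)
OB={"brass":((12,90,120),(34,255,255),(219,215),(272,271),.015),
"steel":((0,0,212),(180,45,255),(161,213),(270,336),.015),
"green":((50,150,120),(75,255,255),(158,174),(213,317),.063),
"red":((0,150,120),(6,255,255),(163,133),(152,315),.063),
"chuck":((12,60,150),(34,255,255),(215,176),(219,266),.035),
"dish":((8,180,150),(22,255,255),(336,188),(240,179),.013),
"socket":((105,150,60),(125,255,255),(341,228),(282,174),.022),
"black":((0,0,0),(180,255,80),(219,144),(175,275),.015),
"tube":((0,0,125),(180,70,255),(333,148),(198,177),.04)}
def blob(f,lo,hi,seed,r=22):
    u,v=seed; K=8
    c=f["color"][v-r:v+r,u-r:u+r]; c=cv2.resize(c,None,fx=K,fy=K,interpolation=cv2.INTER_CUBIC)
    m=cv2.inRange(cv2.cvtColor(c,cv2.COLOR_BGR2HSV),lo,hi)
    cs=[k for k in cv2.findContours(m,cv2.RETR_EXTERNAL,cv2.CHAIN_APPROX_NONE)[0] if cv2.contourArea(k)>400]
    k=min(cs,key=lambda k:abs(cv2.pointPolygonTest(k,(r*K,r*K),True)) if cv2.pointPolygonTest(k,(r*K,r*K),True)<0 else 0)
    k=cv2.convexHull(k); (a,b),ax,_=cv2.fitEllipse(k)
    g=lambda x,o:(x+.5)/K-.5+o-r
    return (g(a,u),g(b,v)),np.array(ax)/K,(g(k[:,0,0].min(),u),g(k[:,0,0].max(),u),g(k[:,0,1].min(),v),g(k[:,0,1].max(),v))
if __name__=="__main__":
    import sys; sfx=sys.argv[1] if len(sys.argv)>1 else "0"
    t=load("top"+sfx);s=load("side"+sfx)
    for n,(lo,hi,a,b,z) in OB.items():
        try:
            p,ax,e=blob(t,lo,hi,a);q,bx,e2=blob(s,lo,hi,b)
            print(n,np.round(p,1),np.round(ax,1),"T",ray(t,*p,z).round(4),"| ",np.round(q,1),np.round(bx,1),"S",ray(s,*q,z).round(4),"X",tri((t,s),(p,q)).round(4))
        except Exception as x: print(n,x)
E
python3 m.py
python3 - <<'E'
from h import *
t=load("top0")
# caddy orientation + mat corners
hsv=cv2.cvtColor(t["color"],cv2.COLOR_BGR2HSV)
m=cv2.inRange(hsv,(0,0,0),(180,255,90)); m[:,:295]=0;m[:,375:]=0;m[:110]=0;m[265:]=0
k=max(cv2.findContours(m,0,2)[0],key=cv2.contourArea);r=cv2.minAreaRect(k);print(r)
print([ray(t,*p,.014).round(4) for p in cv2.boxPoints(r)])
m=cv2.inRange(hsv,(95,10,100),(125,90,255)); m[:,260:]=0;m[:110]=0;m[250:]=0;m[:,:125]=0
k=max(cv2.findContours(m,0,2)[0],key=cv2.contourArea);r=cv2.minAreaRect(k);print(r)
print([ray(t,*p,.003).round(4) for p in cv2.boxPoints(r)])
E
```

```text
brass [218.4 215.7] [15.8 16.2] T [0.4632 0.1134] |  [271.8 271.5] [16.4 19.1] S [0.4633 0.1212] X [0.4637 0.1144 0.0075]
steel [159.7 213.2] [14.8 15.5] T [0.4664 0.2579] |  [269.8 334.6] [21.5 24.7] S [0.4658 0.2585] X [0.4661 0.2581 0.0144]
green min() iterable argument is empty
red [162.2 133.2] [11.8 11.9] T [0.6539 0.2484] |  [151.  314.1] [13.5 18.2] S [0.6532 0.2522] X [0.6547 0.2494 0.0593]
chuck [214.6 174.9] [13.7 14.2] T [0.5606 0.1233] |  [218.7 265.9] [14.5 20.2] S [0.5596 0.1247] X [0.5603 0.1235 0.0338]
dish min() iterable argument is empty
socket [340.4 226.7] [25.7 26.1] T [ 0.442  -0.1843] |  [281.5 173.8] [21.3 25.7] S [ 0.4425 -0.1711] X [ 0.4426 -0.1858  0.0111]
black [219.1 143.8] [14.3 15.6] T [0.6433 0.1182] |  [174.2 274.9] [16.3 19.7] S [0.6427 0.1277] X [0.6456 0.1196 0.0059]
tube [332.7 147.6] [25.6 26.4] T [ 0.6328 -0.162 ] |  [198.2 175.9] [28.9 31.3] S [ 0.6281 -0.1413] X [ 0.6348 -0.1638  0.0237]
((334.5, 194.5), (139.0, 79.0), 90.0)
[array([ 0.6956, -0.0702]), array([ 0.6994, -0.2675]), array([ 0.3541, -0.267 ]), array([ 0.3498, -0.0763])]
((191.3689727783203, 180.2275848388672), (100.47337341308594, 114.44921875), 3.3664603233337402)
[array([0.4138, 0.3125]), array([0.7044, 0.3117]), array([0.6939, 0.0562]), array([0.4046, 0.0641])]
```

```bash
python3 - <<'E'
from h import *
import m
t=load("top0");s=load("side0")
for f,pts in((t,[(154,174),(336,188),(330,192)]),(s,[(213,311),(207,317),(240,179)])):
    h=cv2.cvtColor(f["color"],cv2.COLOR_BGR2HSV); print([h[v,u] for u,v in pts])
for n,lo,hi in(("green",(45,170,130),(66,255,255)),("dish",(12,200,190),(25,255,255))):
    _,_,a,b,z=m.OB[n]
    for f,sd in((t,a),(s,b)):
        try:
            p,ax,e=m.blob(f,lo,hi,sd,20);print(n,np.round(p,1),ax.round(1),ray(f,*p,z).round(4))
        except Exception as x:print(x)
print("C",-t["R"].T@t["t"],-s["R"].T@s["t"])
E
```

```text
[array([ 65,  43, 148], dtype=uint8), array([ 19, 255, 229], dtype=uint8), array([ 19, 247, 229], dtype=uint8)]
[array([ 65, 118, 220], dtype=uint8), array([ 65, 112, 201], dtype=uint8), array([ 15, 140, 251], dtype=uint8)]
green [156.9 173.5] [11.6 11.9] [0.5556 0.2559]
min() iterable argument is empty
dish [335.9 188. ] [27.4 28.1] [ 0.5381 -0.1737]
min() iterable argument is empty
C [ 0.35139519 -0.04155516  1.09838743] [0.45012261 0.73662699 0.69951446]
```

Request:
servo_tool:
  targets:
    - {"angular":[0,0,6.8],"xyz":[0,0,0],"claw":8}
    - {"angular":[0,0,0],"xyz":[-3.2,2.6,0],"claw":8}
    - {"angular":[0,0,0],"xyz":[-3.2,2.6,0],"claw":8}
    - {"angular":[0,0,0],"xyz":[-3.2,2.6,0],"claw":8}
    - {"angular":[0,0,0],"xyz":[-3.2,2.6,0],"claw":8}
    - {"angular":[0,0,0],"xyz":[-3.2,2.6,0],"claw":8}
    - {"angular":[0,0,0],"xyz":[-3.2,2.6,0],"claw":8}
    - {"angular":[0,0,0],"xyz":[-3.2,2.6,0],"claw":8}
    - {"angular":[0,0,0],"xyz":[-3.2,2.6,0],"claw":8}
    - {"angular":[0,0,0],"xyz":[-3.2,2.6,0],"claw":8}
    - {"angular":[0,0,0],"xyz":[-3.2,2.6,0],"claw":8}
    - {"angular":[0,0,0],"xyz":[-3.2,2.6,0],"claw":8}
    - {"angular":[0,0,0],"xyz":[-3.2,2.6,0],"claw":8}

```text
t: 1.4
eef_pos: [0.5034, -0.3001, 0.2484]
ee_rot: [3.141, -0.0, -3.024]
force: [-0.0, -0.7, -0.5]
width: 0.0798
gripper_force: 0.0
```

Request:
servo_tool:
  targets:
    - {"angular":[0,0,0],"xyz":[-0.1,4.1,1.4],"claw":6}
    - {"angular":[0,0,0],"xyz":[-0.1,4.1,1.4],"claw":6}
    - {"angular":[0,0,0],"xyz":[-0.1,4.1,1.4],"claw":6}
    - {"angular":[0,0,0],"xyz":[-0.1,4.1,1.4],"claw":6}
    - {"angular":[0,0,0],"xyz":[-0.1,4.1,1.4],"claw":6}
    - {"angular":[0,0,0],"xyz":[-0.1,4.1,1.4],"claw":6}
    - {"angular":[0,0,0],"xyz":[-0.1,4.1,1.4],"claw":6}
    - {"angular":[0,0,0],"xyz":[-0.1,4.1,1.4],"claw":6}
    - {"angular":[0,0,0],"xyz":[-0.1,4.1,1.4],"claw":6}
    - {"angular":[0,0,0],"xyz":[-0.1,4.1,1.4],"claw":6}
    - {"angular":[0,0,0],"xyz":[0,0,0],"claw":6}
    - {"angular":[0,0,0],"xyz":[0,0,0],"claw":6}

```text
t: 2.6
eef_pos: [0.4641, 0.1075, 0.1081]
ee_rot: [-3.141, -0.001, -3.022]
force: [-0.4, -0.0, 0.5]
width: 0.0602
gripper_force: 0.0
```

```bash
cat > go.py <<'E'
import sys,numpy as np
from scipy.spatial.transform import Rotation as R
from station import monitor
s=monitor.get_state();r=R.from_euler("xyz",s["ee_rot"]);
print("pos",s["eef_pos"].round(4),"yaw",np.degrees(s["ee_rot"]).round(2),"w",round(s["width"],4),"gf",round(s["gripper_force"],1),"F",s["force"].round(1),"t",round(s["t"],1))
if len(sys.argv)>3:
    g=np.array(list(map(float,sys.argv[1:4])));G=R.from_euler("xyz",[np.pi,0,np.radians(-173.3)])
    print("turn deg",np.degrees((r.inv()*G).as_rotvec()).round(2),"shift cm",(G.inv().apply(g-s["eef_pos"])*100).round(2))
E
python3 go.py .4632 .1134 .030
```

```text
pos [0.4641 0.1075 0.1081] yaw [-1.7996e+02 -8.0000e-02 -1.7315e+02] w 0.0602 gf 0.0 F [-0.4 -0.   0.5] t 2.6
turn deg [-0.04 -0.08  0.15] shift cm [0.02 0.6  7.81]
```

Request:
servo_tool:
  targets:
    - {"angular":[0,0,0.1],"xyz":[0,0.6,2],"claw":6}
    - {"angular":[0,0,0],"xyz":[0,0,2],"claw":6}
    - {"angular":[0,0,0],"xyz":[0,0,2],"claw":6}
    - {"angular":[0,0,0],"xyz":[0,0,1.0],"claw":6}
    - {"angular":[0,0,0],"xyz":[0,0,0.8],"claw":6}
    - {"angular":[0,0,0],"xyz":[0,0,0],"claw":5}
    - {"angular":[0,0,0],"xyz":[0,0,0],"claw":4.4}
    - {"angular":[0,0,0],"xyz":[0,0,0],"claw":3.8}
    - {"angular":[0,0,0],"xyz":[0,0,0],"claw":3.5}
    - {"angular":[0,0,0],"xyz":[0,0,0],"claw":3.5}
    - {"angular":[0,0,0],"xyz":[0,0,0],"claw":3.5}
  force: 20

```text
t: 3.7
eef_pos: [0.4644, 0.1131, 0.0312]
ee_rot: [3.141, 0.001, -3.026]
force: [-0.8, -1.0, 6.7]
width: 0.0387
gripper_force: 20.0
```

Request:
servo_tool:
  targets:
    - {"angular":[0,0,0],"xyz":[0,0,-1],"claw":3.5}
    - {"angular":[0,0,0],"xyz":[0,0,-3],"claw":3.5}
    - {"angular":[0,0,0],"xyz":[0,0,-3],"claw":3.5}
    - {"angular":[0,0,0],"xyz":[0,0,-2],"claw":3.5}
    - {"angular":[0,0,0],"xyz":[0,0,0],"claw":3.5}

```text
t: 4.2
eef_pos: [0.4652, 0.1137, 0.1238]
ee_rot: [3.139, 0.005, -3.026]
force: [0.8, 0.2, -0.9]
width: 0.0391
gripper_force: 20.0
```

```bash
python3 go.py .6328 -.162 .12; python3 - <<'E'
from station import viewer
import cv2,numpy as np
f=[viewer.grab_frame(n)["color"] for n in("top","side")]
a=cv2.resize(f[0][150:270,150:290],None,fx=3,fy=3);b=cv2.resize(f[1][170:310,190:330],None,fx=2.57,fy=2.57)
cv2.imwrite("pics/g1.png",np.hstack([a,b[:360]]))
E
```

```text
pos [0.4652 0.1137 0.1238] yaw [ 179.86    0.28 -173.36] w 0.0391 gf 20.0 F [ 0.8  0.2 -0.9] t 4.2
turn deg [ 0.14  0.28 -0.06] shift cm [-13.43 -29.33   0.38]
```

View pics/g1.png

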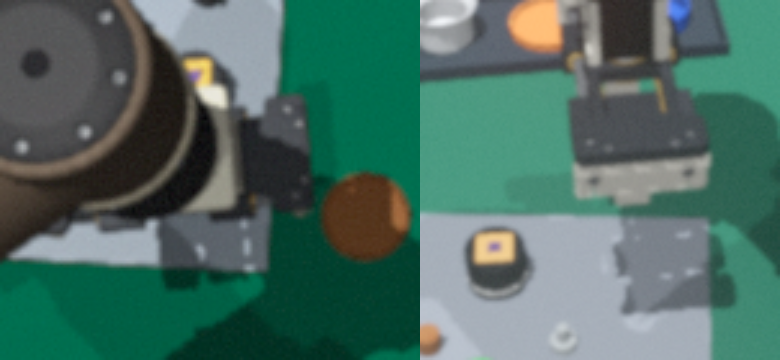

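Request:
servo_tool:
  targets:
    - {"angular":[0,0,0],"xyz":[-1.68,-3.67,0],"claw":3.5}
    - {"angular":[0,0,0],"xyz":[-1.68,-3.67,0],"claw":3.5}
    - {"angular":[0,0,0],"xyz":[-1.68,-3.67,0],"claw":3.5}
    - {"angular":[0,0,0],"xyz":[-1.68,-3.67,0],"claw":3.5}
    - {"angular":[0,0,0],"xyz":[-1.68,-3.67,0],"claw":3.5}
    - {"angular":[0,0,0],"xyz":[-1.68,-3.67,0],"claw":3.5}
    - {"angular":[0,0,0],"xyz":[-1.68,-3.67,0],"claw":3.5}
    - {"angular":[0,0,0],"xyz":[-1.68,-3.67,0],"claw":3.5}
    - {"angular":[0,0,0],"xyz":[0,0,0],"claw":3.5}
    - {"angular":[0,0,0],"xyz":[0,0,0],"claw":3.5}

```text
t: 5.3
eef_pos: [0.6302, -0.1643, 0.1183]
ee_rot: [3.141, -0.004, -3.029]
force: [0.1, -0.2, -1.4]
width: 0.0391
gripper_force: 20.0
```

```bash
python3 go.py .6328 -.162 .064
```

```text
pos [ 0.6302 -0.1643  0.1183] yaw [ 179.96   -0.2  -173.52] w 0.0391 gf 20.0 F [ 0.1 -0.2 -1.4] t 5.3
turn deg [ 0.04 -0.2  -0.22] shift cm [-0.29  0.2   5.43]
```

Request:
servo_tool:
  targets:
    - {"angular":[0,-0.2,-0.2],"xyz":[-0.29,0.2,1.5],"claw":3.5}
    - {"angular":[0,0,0],"xyz":[0,0,1.5],"claw":3.5}
    - {"angular":[0,0,0],"xyz":[0,0,1],"claw":3.5}
    - {"angular":[0,0,0],"xyz":[0,0,0],"claw":3.5}
    - {"angular":[0,0,0],"xyz":[0,0,0],"claw":3.5}

```text
t: 5.8
eef_pos: [0.6338, -0.1608, 0.0804]
ee_rot: [-3.141, 0.003, -3.022]
force: [0.8, 0.2, -0.8]
width: 0.039
gripper_force: 20.0
```

```bash
python3 go.py .6328 -.162 .064; python3 - <<'E'
from station import viewer
import cv2,numpy as np
f=[viewer.grab_frame(n)["color"] for n in("top","side")]
a=cv2.resize(f[0][90:210,270:400],None,fx=3,fy=3);b=cv2.resize(f[1][100:220,130:270],None,fx=3,fy=3,interpolation=2)
cv2.imwrite("pics/g2.png",np.hstack([a,b]))
E
```

```text
pos [ 0.6338 -0.1608  0.0804] yaw [-1.7999e+02  1.6000e-01 -1.7315e+02] w 0.039 gf 20.0 F [ 0.8  0.2 -0.8] t 5.8
turn deg [-0.01  0.16  0.15] shift cm [ 0.11 -0.11  1.64]
```

View pics/g2.png

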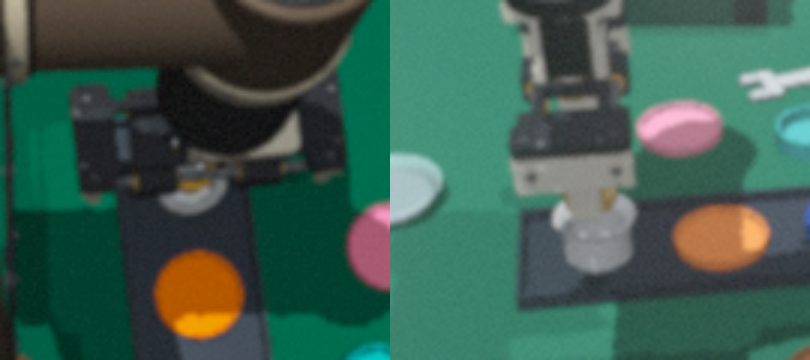

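Request:
servo_tool:
  targets:
    - {"angular":[0,0,0],"xyz":[0.1,-0.1,1.0],"claw":3.5}
    - {"angular":[0,0,0],"xyz":[0,0,0.6],"claw":3.5}
    - {"angular":[0,0,0],"xyz":[0,0,0],"claw":3.5}
    - {"angular":[0,0,0],"xyz":[0,0,0],"claw":3.5}

```text
t: 6.3
eef_pos: [0.6329, -0.1623, 0.0642]
ee_rot: [-3.142, 0.003, -3.023]
force: [0.7, -0.9, -0.7]
width: 0.039
gripper_force: 20.0
```

```bash
python3 go.py .6328 -.162 .064
```

```text
pos [ 0.6329 -0.1623  0.0642] yaw [-1.8000e+02  1.6000e-01 -1.7319e+02] w 0.039 gf 20.0 F [ 0.7 -0.9 -0.7] t 6.3
turn deg [-0.    0.16  0.11] shift cm [0.01 0.03 0.02]
```

Request:
servo_tool:
  targets:
    - {"angular":[0,0,0],"xyz":[0,0,0],"claw":6}
    - {"angular":[0,0,0],"xyz":[0,0,0],"claw":6}
    - {"angular":[0,0,0],"xyz":[0,0,0],"claw":6}
    - {"angular":[0,0,0],"xyz":[0,0,0],"claw":6}
    - {"angular":[0,0,0],"xyz":[0,0,-2],"claw":6}
    - {"angular":[0,0,0],"xyz":[0,0,-3],"claw":6}
    - {"angular":[0,0,0],"xyz":[0,4,-1],"claw":6}
    - {"angular":[0,0,0],"xyz":[0,5,0],"claw":6}
    - {"angular":[0,0,0],"xyz":[0,5,0],"claw":6}
    - {"angular":[0,0,0],"xyz":[0,5,0],"claw":6}
    - {"angular":[0,0,0],"xyz":[0,5,0],"claw":6}
    - {"angular":[0,0,0],"xyz":[0,0,0],"claw":6}
    - {"angular":[0,0,0],"xyz":[0,0,0],"claw":6}

```text
t: 7.6
eef_pos: [0.6043, 0.0777, 0.1248]
ee_rot: [3.141, 0.004, -3.02]
force: [1.0, -0.3, -0.0]
width: 0.0598
gripper_force: 0.0
```

```bash
python3 go.py .4664 .2579 .12; python3 - <<'E'
from station import viewer
import cv2,numpy as np
f=[viewer.grab_frame(n)["color"] for n in("top","side")]
a=cv2.resize(f[0][118:178,300:365],None,fx=6,fy=6,interpolation=2);b=cv2.resize(f[1][150:210,165:230],None,fx=6,fy=6,interpolation=2)
cv2.imwrite("pics/g3.png",np.hstack([a,b]))
E
```

```text
pos [0.6043 0.0777 0.1248] yaw [ 179.99    0.22 -173.02] w 0.0598 gf 0.0 F [ 1.  -0.3 -0. ] t 7.6
turn deg [0.01 0.22 0.28] shift cm [11.6  19.51  0.48]
```

View pics/g3.png

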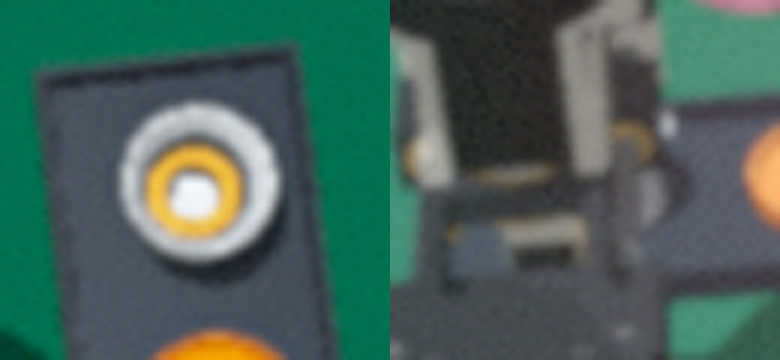

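The top view shows the brass ring flat and centred at the tube bottom (crop 197,192, about (332,150) full). Next is the steel ring.

Request:
servo_tool:
  targets:
    - {"angular":[0,0.2,0.2],"xyz":[2.32,3.9,0],"claw":6}
    - {"angular":[0,0,0],"xyz":[2.32,3.9,0],"claw":6}
    - {"angular":[0,0,0],"xyz":[2.32,3.9,0],"claw":6}
    - {"angular":[0,0,0],"xyz":[2.32,3.9,0],"claw":6}
    - {"angular":[0,0,0],"xyz":[2.32,3.9,0],"claw":6}
    - {"angular":[0,0,0],"xyz":[0,0,0],"claw":6}
    - {"angular":[0,0,0],"xyz":[0,0,0],"claw":6}

```text
t: 8.4
eef_pos: [0.4667, 0.2562, 0.1247]
ee_rot: [3.141, 0.0, -3.026]
force: [0.9, -0.4, 1.2]
width: 0.0601
gripper_force: 0.0
```

```bash
python3 go.py .4664 .2579 .031
```

```text
pos [0.4667 0.2562 0.1247] yaw [ 1.7999e+02  1.0000e-02 -1.7335e+02] w 0.0601 gf 0.0 F [ 0.9 -0.4  1.2] t 8.4
turn deg [ 0.01  0.01 -0.05] shift cm [0.01 0.17 9.37]
```

Request:
servo_tool:
  targets:
    - {"angular":[0,0,0],"xyz":[0,0.15,2.5],"claw":6}
    - {"angular":[0,0,0],"xyz":[0,0,2.5],"claw":6}
    - {"angular":[0,0,0],"xyz":[0,0,2.5],"claw":6}
    - {"angular":[0,0,0],"xyz":[0,0,1.0],"claw":6}
    - {"angular":[0,0,0],"xyz":[0,0,0.9],"claw":6}
    - {"angular":[0,0,0],"xyz":[0,0,0],"claw":5}
    - {"angular":[0,0,0],"xyz":[0,0,0],"claw":4.4}
    - {"angular":[0,0,0],"xyz":[0,0,0],"claw":3.8}
    - {"angular":[0,0,0],"xyz":[0,0,0],"claw":3.5}
    - {"angular":[0,0,0],"xyz":[0,0,0],"claw":3.5}
    - {"angular":[0,0,0],"xyz":[0,0,0],"claw":3.5}
  force: 20

```text
t: 9.5
eef_pos: [0.4669, 0.2583, 0.0313]
ee_rot: [3.141, 0.001, -3.026]
force: [-0.0, -0.9, 5.8]
width: 0.0389
gripper_force: 20.0
```

Request:
servo_tool:
  targets:
    - {"angular":[0,0,0],"xyz":[0,0,-1],"claw":3.5}
    - {"angular":[0,0,0],"xyz":[0,0,-3],"claw":3.5}
    - {"angular":[0,0,0],"xyz":[0,0,-3],"claw":3.5}
    - {"angular":[0,0,0],"xyz":[0,0,-3],"claw":3.5}
    - {"angular":[0,0,0],"xyz":[0,0,0],"claw":3.5}
    - {"angular":[0,0,0],"xyz":[0,0,0],"claw":3.5}

```text
t: 10.1
eef_pos: [0.4664, 0.2581, 0.1314]
ee_rot: [3.14, 0.001, -3.026]
force: [-0.7, -0.0, -1.7]
width: 0.0388
gripper_force: 20.0
```

```bash
python3 go.py .6328 -.162 .12
```

```text
pos [0.4664 0.2581 0.1314] yaw [ 1.7991e+02  6.0000e-02 -1.7340e+02] w 0.0388 gf 20.0 F [-0.7 -0.  -1.7] t 10.1
turn deg [ 0.09  0.06 -0.1 ] shift cm [-11.63 -43.66   1.14]
```

Request:
servo_tool:
  targets:
    - {"angular":[0,0,0],"xyz":[-1.06,-3.97,0],"claw":3.5}
    - {"angular":[0,0,0],"xyz":[-1.06,-3.97,0],"claw":3.5}
    - {"angular":[0,0,0],"xyz":[-1.06,-3.97,0],"claw":3.5}
    - {"angular":[0,0,0],"xyz":[-1.06,-3.97,0],"claw":3.5}
    - {"angular":[0,0,0],"xyz":[-1.06,-3.97,0],"claw":3.5}
    - {"angular":[0,0,0],"xyz":[-1.06,-3.97,0],"claw":3.5}
    - {"angular":[0,0,0],"xyz":[-1.06,-3.97,0],"claw":3.5}
    - {"angular":[0,0,0],"xyz":[-1.06,-3.97,0],"claw":3.5}
    - {"angular":[0,0,0],"xyz":[-1.06,-3.97,0],"claw":3.5}
    - {"angular":[0,0,0],"xyz":[-1.06,-3.97,0],"claw":3.5}
    - {"angular":[0,0,0],"xyz":[-1.06,-3.97,0],"claw":3.5}
    - {"angular":[0,0,0],"xyz":[0,0,0],"claw":3.5}
    - {"angular":[0,0,0],"xyz":[0,0,0],"claw":3.5}
    - {"angular":[0,0,0],"xyz":[0,0,0],"claw":3.5}

```text
t: 11.5
eef_pos: [0.6317, -0.162, 0.1293]
ee_rot: [3.141, -0.002, -3.026]
force: [-0.4, 0.0, -0.4]
width: 0.0388
gripper_force: 20.0
```

```bash
python3 go.py .6328 -.162 .064
```

```text
pos [ 0.6317 -0.162   0.1293] yaw [ 1.7997e+02 -1.2000e-01 -1.7339e+02] w 0.0388 gf 20.0 F [-0.4  0.  -0.4] t 11.5
turn deg [ 0.03 -0.12 -0.09] shift cm [-0.11 -0.01  6.53]
```

Request:
servo_tool:
  targets:
    - {"angular":[0,0,0],"xyz":[-0.1,0,2],"claw":3.5}
    - {"angular":[0,0,0],"xyz":[0,0,2],"claw":3.5}
    - {"angular":[0,0,0],"xyz":[0,0,1.5],"claw":3.5}
    - {"angular":[0,0,0],"xyz":[0,0,0.5],"claw":3.5}
    - {"angular":[0,0,0],"xyz":[0,0,0.5],"claw":3.5}
    - {"angular":[0,0,0],"xyz":[0,0,0],"claw":3.5}
    - {"angular":[0,0,0],"xyz":[0,0,0],"claw":3.5}
    - {"angular":[0,0,0],"xyz":[0,0,0],"claw":3.5}

```text
t: 12.3
eef_pos: [0.634, -0.1625, 0.0663]
ee_rot: [-3.141, 0.001, -3.026]
force: [0.7, 0.7, -0.9]
width: 0.0384
gripper_force: 20.0
```

```bash
python3 go.py .6328 -.162 .064
```

```text
pos [ 0.634  -0.1625  0.0663] yaw [-1.7999e+02  7.0000e-02 -1.7338e+02] w 0.0384 gf 20.0 F [ 0.7  0.7 -0.9] t 12.3
turn deg [-0.01  0.07 -0.08] shift cm [0.12 0.06 0.23]
```

Release, then go towards the chuck (.5606,.1233).

Request:
servo_tool:
  targets:
    - {"angular":[0,0,0],"xyz":[0.1,0.05,0.2],"claw":3.5}
    - {"angular":[0,0,0],"xyz":[0,0,0],"claw":3.5}
    - {"angular":[0,0,0],"xyz":[0,0,0],"claw":6}
    - {"angular":[0,0,0],"xyz":[0,0,0],"claw":6}
    - {"angular":[0,0,0],"xyz":[0,0,0],"claw":6}
    - {"angular":[0,0,0],"xyz":[0,0,0],"claw":6}
    - {"angular":[0,0,0],"xyz":[0,0,-2],"claw":6}
    - {"angular":[0,0,0],"xyz":[0,0,-3],"claw":6}
    - {"angular":[0,0,0],"xyz":[0.5,4,-1],"claw":6}
    - {"angular":[0,0,0],"xyz":[0.5,4.9,0],"claw":6}
    - {"angular":[0,0,0],"xyz":[0.5,4.9,0],"claw":6}
    - {"angular":[0,0,0],"xyz":[0.5,4.9,0],"claw":6}
    - {"angular":[0,0,0],"xyz":[0.5,4.9,0],"claw":6}
    - {"angular":[0,0,0],"xyz":[0.5,4.9,0],"claw":6}
    - {"angular":[0,0,0],"xyz":[0,0,0],"claw":6}
    - {"angular":[0,0,0],"xyz":[0,0,0],"claw":6}

```text
t: 13.9
eef_pos: [0.5697, 0.119, 0.1236]
ee_rot: [3.142, 0.0, -3.023]
force: [0.9, -0.4, -0.3]
width: 0.0598
gripper_force: 0.0
```

```bash
python3 go.py .5606 .1233 .037; python3 - <<'E'
from station import viewer
import cv2,numpy as np
f=[viewer.grab_frame(n)["color"] for n in("top","side")]
a=cv2.resize(f[0][118:178,300:365],None,fx=6,fy=6,interpolation=2);b=cv2.resize(f[1][150:210,165:230],None,fx=6,fy=6,interpolation=2)
cv2.imwrite("pics/g4.png",np.hstack([a,b]))
E
```

```text
pos [0.5697 0.119  0.1236] yaw [ 1.8000e+02  1.0000e-02 -1.7322e+02] w 0.0598 gf 0.0 F [ 0.9 -0.4 -0.3] t 13.9
turn deg [0.   0.01 0.08] shift cm [0.85 0.53 8.66]
```

View pics/g4.png

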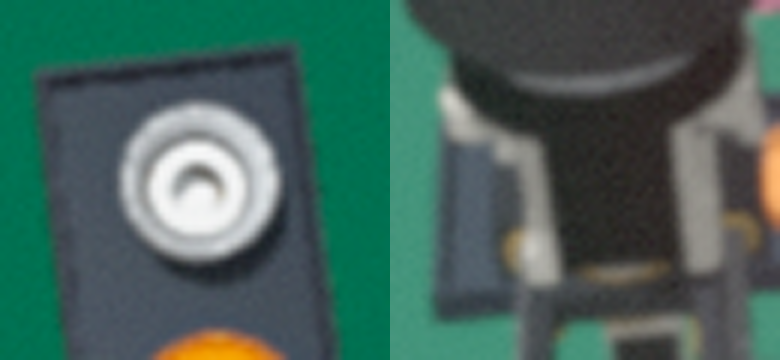

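Steel ring lies flat on the brass (crop 195,187). Now the chuck.

Request:
servo_tool:
  targets:
    - {"angular":[0,0,0],"xyz":[0.85,0.5,0],"claw":7}
    - {"angular":[0,0,0],"xyz":[0,0,2.5],"claw":7}
    - {"angular":[0,0,0],"xyz":[0,0,2.5],"claw":7}
    - {"angular":[0,0,0],"xyz":[0,0,2],"claw":7}
    - {"angular":[0,0,0],"xyz":[0,0,1],"claw":7}
    - {"angular":[0,0,0],"xyz":[0,0,0.7],"claw":6}
    - {"angular":[0,0,0],"xyz":[0,0,0],"claw":5}
    - {"angular":[0,0,0],"xyz":[0,0,0],"claw":4.6}
    - {"angular":[0,0,0],"xyz":[0,0,0],"claw":4}
    - {"angular":[0,0,0],"xyz":[0,0,0],"claw":4}
    - {"angular":[0,0,0],"xyz":[0,0,0],"claw":4}
  force: 20

```text
t: 15.1
eef_pos: [0.5615, 0.1219, 0.0374]
ee_rot: [3.141, 0.002, -3.026]
force: [-0.1, 1.1, 4.2]
width: 0.0432
gripper_force: 20.0
```

Request:
servo_tool:
  targets:
    - {"angular":[0,0,0],"xyz":[0,0,-1],"claw":4}
    - {"angular":[0,0,0],"xyz":[0,0,-3],"claw":4}
    - {"angular":[0,0,0],"xyz":[0,0,-3],"claw":4}
    - {"angular":[0,0,0],"xyz":[0,0,-1],"claw":4}
    - {"angular":[0,0,0],"xyz":[0,0,0],"claw":4}
    - {"angular":[0,0,0],"xyz":[0,0,0],"claw":4}

```text
t: 15.7
eef_pos: [0.5602, 0.1214, 0.1159]
ee_rot: [3.141, -0.001, -3.027]
force: [0.4, 0.2, -1.7]
width: 0.0434
gripper_force: 20.0
```

```bash
python3 go.py .5381 -.1737 .11
```

```text
pos [0.5602 0.1214 0.1159] yaw [ 1.7999e+02 -5.0000e-02 -1.7341e+02] w 0.0434 gf 20.0 F [ 0.4  0.2 -1.7] t 15.7
turn deg [ 0.01 -0.05 -0.11] shift cm [  5.64 -29.05   0.59]
```

Request:
servo_tool:
  targets:
    - {"angular":[0,0,0],"xyz":[0.8,-4.15,0],"claw":4}
    - {"angular":[0,0,0],"xyz":[0.8,-4.15,0],"claw":4}
    - {"angular":[0,0,0],"xyz":[0.8,-4.15,0],"claw":4}
    - {"angular":[0,0,0],"xyz":[0.8,-4.15,0],"claw":4}
    - {"angular":[0,0,0],"xyz":[0.8,-4.15,0],"claw":4}
    - {"angular":[0,0,0],"xyz":[0.8,-4.15,0],"claw":4}
    - {"angular":[0,0,0],"xyz":[0.8,-4.15,0],"claw":4}
    - {"angular":[0,0,0],"xyz":[0,0,1],"claw":4}
    - {"angular":[0,0,0],"xyz":[0,0,2],"claw":4}
    - {"angular":[0,0,0],"xyz":[0,0,1],"claw":4}
    - {"angular":[0,0,0],"xyz":[0,0,0],"claw":4}
    - {"angular":[0,0,0],"xyz":[0,0,0],"claw":4}

```text
t: 16.9
eef_pos: [0.5386, -0.173, 0.076]
ee_rot: [-3.142, -0.001, -3.025]
force: [1.2, 0.4, -2.1]
width: 0.0435
gripper_force: 20.0
```

```bash
python3 go.py .5381 -.1737 .043
```

```text
pos [ 0.5386 -0.173   0.076 ] yaw [-1.8000e+02 -8.0000e-02 -1.7334e+02] w 0.0435 gf 20.0 F [ 1.2  0.4 -2.1] t 16.9
turn deg [-0.   -0.08 -0.04] shift cm [ 0.06 -0.06  3.3 ]
```

Request:
servo_tool:
  targets:
    - {"angular":[0,0,0],"xyz":[0.05,-0.05,1.5],"claw":4}
    - {"angular":[0,0,0],"xyz":[0,0,1],"claw":4}
    - {"angular":[0,0,0],"xyz":[0,0,0.4],"claw":4}
    - {"angular":[0,0,0],"xyz":[0,0,0.2],"claw":4}
    - {"angular":[0,0,0],"xyz":[0,0,0.2],"claw":4}
    - {"angular":[0,0,0],"xyz":[0,0,0],"claw":4}
    - {"angular":[0,0,0],"xyz":[0,0,0],"claw":4}

```text
t: 17.6
eef_pos: [0.5385, -0.174, 0.0438]
ee_rot: [-3.142, 0.0, -3.026]
force: [-0.1, -0.6, -0.8]
width: 0.0433
gripper_force: 20.0
```

Request:
servo_tool:
  targets:
    - {"angular":[0,0,0],"xyz":[0,0,0],"claw":4.8}
    - {"angular":[0,0,0],"xyz":[0,0,0],"claw":5.6}
    - {"angular":[0,0,0],"xyz":[0,0,0],"claw":6.5}
    - {"angular":[0,0,0],"xyz":[0,0,0],"claw":6.5}
    - {"angular":[0,0,0],"xyz":[0,0,-2],"claw":6.5}
    - {"angular":[0,0,0],"xyz":[0,0,-3],"claw":6.5}
    - {"angular":[0,0,0],"xyz":[0,0,-3],"claw":6.5}
    - {"angular":[0,0,0],"xyz":[-0.7,4.8,0],"claw":6}
    - {"angular":[0,0,0],"xyz":[-0.7,4.8,0],"claw":6}
    - {"angular":[0,0,0],"xyz":[-0.7,4.8,0],"claw":6}
    - {"angular":[0,0,0],"xyz":[-0.7,4.8,0],"claw":6}
    - {"angular":[0,0,0],"xyz":[-0.7,4.8,0],"claw":6}
    - {"angular":[0,0,0],"xyz":[-0.7,4.8,0],"claw":6}
    - {"angular":[0,0,0],"xyz":[-0.7,4.8,0],"claw":6}
    - {"angular":[0,0,0],"xyz":[-0.7,4.8,0],"claw":6}
    - {"angular":[0,0,0],"xyz":[0,0,0],"claw":6}
    - {"angular":[0,0,0],"xyz":[0,0,0],"claw":6}

```text
t: 19.3
eef_pos: [0.5493, 0.2151, 0.1232]
ee_rot: [-3.141, -0.001, -3.024]
force: [-0.2, -0.7, -0.3]
width: 0.0602
gripper_force: 0.0
```

```bash
python3 go.py .5556 .2559 .046; python3 - <<'E'
from station import viewer
import cv2,numpy as np
f=[viewer.grab_frame(n)["color"] for n in("top","side")]
a=cv2.resize(f[0][118:250,300:380],None,fx=4,fy=4,interpolation=2);b=cv2.resize(f[1][150:282,165:265],None,fx=4,fy=4,interpolation=2)
cv2.imwrite("pics/g5.png",np.hstack([a,b]))
E
```

```text
pos [0.5493 0.2151 0.1232] yaw [-1.7998e+02 -3.0000e-02 -1.7326e+02] w 0.0602 gf 0.0 F [-0.2 -0.7 -0.3] t 19.3
turn deg [-0.02 -0.03  0.04] shift cm [-1.1   3.98  7.72]
```

View pics/g5.png

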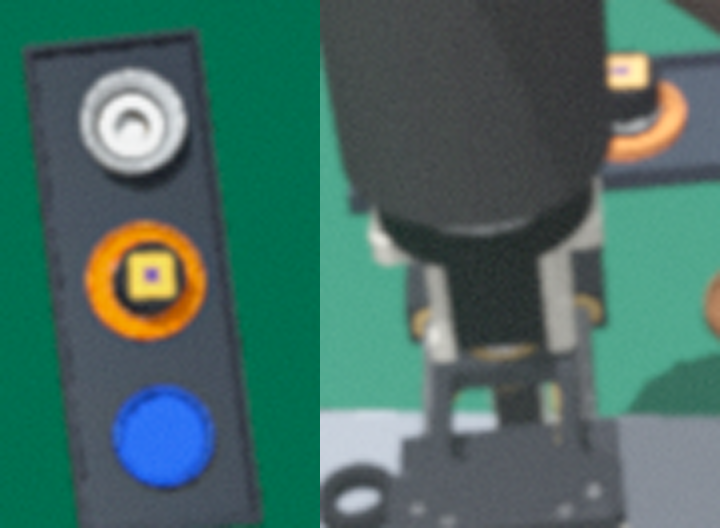

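The chuck sits flat in the orange dish (crop 150,280). Next the green objective.

Request:
servo_tool:
  targets:
    - {"angular":[0,0,0],"xyz":[-1.1,4,0],"claw":6}
    - {"angular":[0,0,0],"xyz":[0,0,0],"claw":6}
    - {"angular":[0,0,0],"xyz":[0,0,1],"claw":6}
    - {"angular":[0,0,0],"xyz":[0,0,2],"claw":6}
    - {"angular":[0,0,0],"xyz":[0,0,2],"claw":6}
    - {"angular":[0,0,0],"xyz":[0,0,1.5],"claw":6}
    - {"angular":[0,0,0],"xyz":[0,0,1.1],"claw":6}
    - {"angular":[0,0,0],"xyz":[0,0,0],"claw":6}
    - {"angular":[0,0,0],"xyz":[0,0,0],"claw":6}
  force: 12

```text
t: 20.3
eef_pos: [0.5561, 0.2543, 0.0476]
ee_rot: [-3.141, -0.0, -3.027]
force: [-0.4, 0.3, 0.3]
width: 0.0599
gripper_force: 0.0
```

```bash
python3 go.py .5556 .2559 .047; python3 - <<'E'
from station import viewer
import cv2,numpy as np
f=[viewer.grab_frame(n)["color"] for n in("top","side")]
b=cv2.resize(f[1][230:370,130:320],None,fx=4,fy=4,interpolation=2)
cv2.imwrite("pics/g6.png",b)
E
```

```text
pos [0.5561 0.2543 0.0476] yaw [-1.7998e+02 -1.0000e-02 -1.7343e+02] w 0.0599 gf 0.0 F [-0.4  0.3  0.3] t 20.3
turn deg [-0.02 -0.01 -0.13] shift cm [0.04 0.17 0.06]
```

View pics/g6.png

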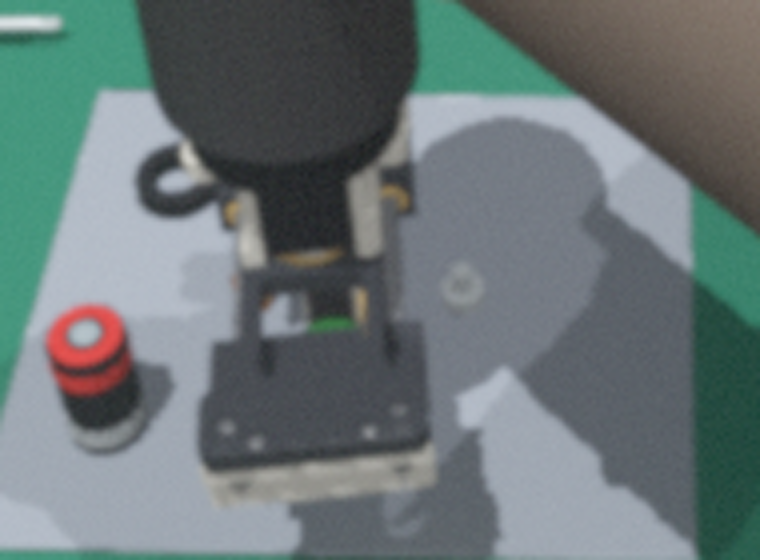

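The green rim (crop 330,325) is between the fingers, and the red objective and black ring are undisturbed. Closing.

Request:
servo_tool:
  targets:
    - {"angular":[0,0,0],"xyz":[0,0.15,0],"claw":5}
    - {"angular":[0,0,0],"xyz":[0,0,0],"claw":4.4}
    - {"angular":[0,0,0],"xyz":[0,0,0],"claw":3.8}
    - {"angular":[0,0,0],"xyz":[0,0,0],"claw":3.4}
    - {"angular":[0,0,0],"xyz":[0,0,0],"claw":3.1}
    - {"angular":[0,0,0],"xyz":[0,0,0],"claw":2.8}
    - {"angular":[0,0,0],"xyz":[0,0,0],"claw":2.8}
    - {"angular":[0,0,0],"xyz":[0,0,0],"claw":2.8}
    - {"angular":[0,0,0],"xyz":[0,0,0],"claw":2.8}
  force: 15

```text
t: 21.3
eef_pos: [0.5559, 0.2565, 0.0476]
ee_rot: [3.141, 0.0, -3.026]
force: [-0.8, 1.7, 2.2]
width: 0.0318
gripper_force: 15.0
```

Request:
servo_tool:
  targets:
    - {"angular":[0,0,0],"xyz":[0,0,-0.5],"claw":2.8}
    - {"angular":[0,0,0],"xyz":[0,0,-1.5],"claw":2.8}
    - {"angular":[0,0,0],"xyz":[0,0,-2.5],"claw":2.8}
    - {"angular":[0,0,0],"xyz":[0,0,-2.5],"claw":2.8}
    - {"angular":[0,0,0],"xyz":[0,0,-1.5],"claw":2.8}
    - {"angular":[0,0,0],"xyz":[0,0,0],"claw":2.8}
    - {"angular":[0,0,0],"xyz":[0,0,0],"claw":2.8}

```text
t: 22.0
eef_pos: [0.5555, 0.2562, 0.1322]
ee_rot: [3.141, -0.0, -3.027]
force: [-0.9, -0.3, -0.7]
width: 0.0314
gripper_force: 15.0
```

```bash
python3 go.py .442 -.1843 .13
```

```text
pos [0.5555 0.2562 0.1322] yaw [ 1.7999e+02 -2.0000e-02 -1.7341e+02] w 0.0314 gf 15.0 F [-0.9 -0.3 -0.7] t 22.0
turn deg [ 0.01 -0.02 -0.11] shift cm [ 16.41 -42.42   0.22]
```

Request:
servo_tool:
  targets:
    - {"angular":[0,0,0],"xyz":[0.7,-1.8,0],"claw":2.8}
    - {"angular":[0,0,0],"xyz":[1.37,-3.54,0],"claw":2.8}
    - {"angular":[0,0,0],"xyz":[1.37,-3.54,0],"claw":2.8}
    - {"angular":[0,0,0],"xyz":[1.37,-3.54,0],"claw":2.8}
    - {"angular":[0,0,0],"xyz":[1.37,-3.54,0],"claw":2.8}
    - {"angular":[0,0,0],"xyz":[1.37,-3.54,0],"claw":2.8}
    - {"angular":[0,0,0],"xyz":[1.37,-3.54,0],"claw":2.8}
    - {"angular":[0,0,0],"xyz":[1.37,-3.54,0],"claw":2.8}
    - {"angular":[0,0,0],"xyz":[1.37,-3.54,0],"claw":2.8}
    - {"angular":[0,0,0],"xyz":[1.37,-3.54,0],"claw":2.8}
    - {"angular":[0,0,0],"xyz":[1.37,-3.54,0],"claw":2.8}
    - {"angular":[0,0,0],"xyz":[1.37,-3.54,0],"claw":2.8}
    - {"angular":[0,0,0],"xyz":[0.65,-1.7,0],"claw":2.8}
    - {"angular":[0,0,0],"xyz":[0,0,0],"claw":2.8}
    - {"angular":[0,0,0],"xyz":[0,0,0],"claw":2.8}
    - {"angular":[0,0,0],"xyz":[0,0,0],"claw":2.8}

```text
t: 23.6
eef_pos: [0.4412, -0.1838, 0.132]
ee_rot: [3.141, -0.001, -3.026]
force: [0.5, 0.4, -0.6]
width: 0.0316
gripper_force: 15.0
```

```bash
python3 go.py .442 -.1843 .0526; python3 - <<'E'
from station import viewer
import cv2,numpy as np
f=[viewer.grab_frame(n)["color"] for n in("top","side")]
b=cv2.resize(f[1][90:220,160:350],None,fx=4,fy=4,interpolation=2)
cv2.imwrite("pics/g7.png",b)
E
```

```text
pos [ 0.4412 -0.1838  0.132 ] yaw [ 1.7999e+02 -5.0000e-02 -1.7338e+02] w 0.0316 gf 15.0 F [ 0.5  0.4 -0.6] t 23.6
turn deg [ 0.01 -0.05 -0.08] shift cm [-0.08 -0.06  7.94]
```

View pics/g7.png

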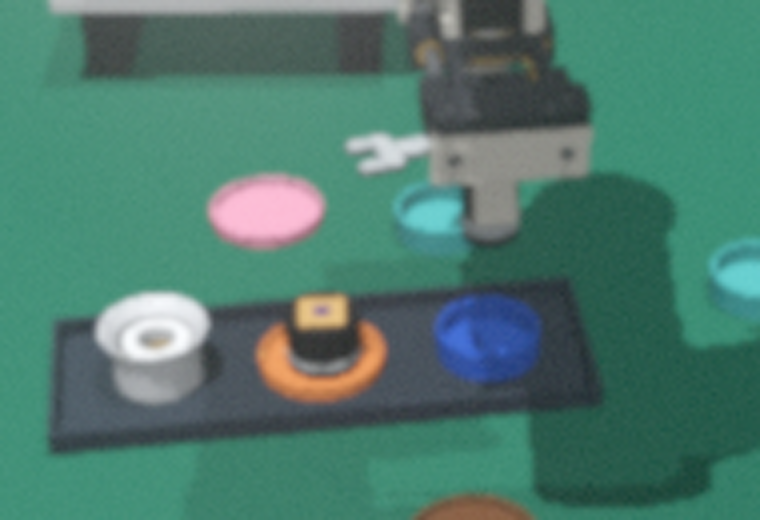

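The objective is held upright at (490,225 crop), over the blue socket (487,338). Rings and chuck sit flat. Lowering.

Request:
servo_tool:
  targets:
    - {"angular":[0,0,0],"xyz":[-0.05,-0.05,1],"claw":2.8}
    - {"angular":[0,0,0],"xyz":[0,0,1.5],"claw":2.8}
    - {"angular":[0,0,0],"xyz":[0,0,1.5],"claw":2.8}
    - {"angular":[0,0,0],"xyz":[0,0,1.5],"claw":2.8}
    - {"angular":[0,0,0],"xyz":[0,0,1],"claw":2.8}
    - {"angular":[0,0,0],"xyz":[0,0,0.5],"claw":2.8}
    - {"angular":[0,0,0],"xyz":[0,0,0.3],"claw":2.8}
    - {"angular":[0,0,0],"xyz":[0,0,0.2],"claw":2.8}
    - {"angular":[0,0,0],"xyz":[0,0,0.1],"claw":2.8}
    - {"angular":[0,0,0],"xyz":[0,0,0.1],"claw":2.8}
    - {"angular":[0,0,0],"xyz":[0,0,0],"claw":2.8}
    - {"angular":[0,0,0],"xyz":[0,0,0],"claw":2.8}

```text
t: 24.9
eef_pos: [0.4423, -0.1846, 0.0557]
ee_rot: [-3.142, 0.0, -3.026]
force: [0.7, -1.0, -1.4]
width: 0.0319
gripper_force: 15.0
```

Request:
servo_tool:
  targets:
    - {"angular":[0,0,0],"xyz":[0,0,0.1],"claw":2.8}
    - {"angular":[0,0,0],"xyz":[0,0,0],"claw":2.8}
    - {"angular":[0,0,0],"xyz":[0,0,0],"claw":2.8}

```text
t: 25.2
eef_pos: [0.4421, -0.1845, 0.0545]
ee_rot: [3.142, -0.0, -3.026]
force: [-0.3, 1.1, -1.3]
width: 0.0313
gripper_force: 15.0
```

Request:
servo_tool:
  targets:
    - {"angular":[0,0,0],"xyz":[0,0,0.1],"claw":2.8}
    - {"angular":[0,0,0],"xyz":[0,0,0],"claw":2.8}
    - {"angular":[0,0,0],"xyz":[0,0,0.05],"claw":2.8}
    - {"angular":[0,0,0],"xyz":[0,0,0],"claw":2.8}
    - {"angular":[0,0,0],"xyz":[0,0,0],"claw":2.8}

```text
t: 25.7
eef_pos: [0.4421, -0.1845, 0.053]
ee_rot: [3.142, -0.0, -3.026]
force: [-0.3, 0.1, -0.6]
width: 0.032
gripper_force: 15.0
```

Request:
servo_tool:
  targets:
    - {"angular":[0,0,0],"xyz":[0,0,0.05],"claw":2.8}
    - {"angular":[0,0,0],"xyz":[0,0,0],"claw":3.3}
    - {"angular":[0,0,0],"xyz":[0,0,0],"claw":3.6}
    - {"angular":[0,0,0],"xyz":[0,0,0],"claw":4.2}
    - {"angular":[0,0,0],"xyz":[0,0,0],"claw":5}
    - {"angular":[0,0,0],"xyz":[0,0,0],"claw":5.8}
    - {"angular":[0,0,0],"xyz":[0,0,0],"claw":5.8}
    - {"angular":[0,0,0],"xyz":[0,0,-1],"claw":5.8}
    - {"angular":[0,0,0],"xyz":[0,0,-2],"claw":5.8}
    - {"angular":[0,0,0],"xyz":[0,0,-3],"claw":5.8}
    - {"angular":[0,0,0],"xyz":[0,0,-4],"claw":5.8}
    - {"angular":[0,0,0],"xyz":[0,0,-3],"claw":5.8}
    - {"angular":[0,0,0],"xyz":[0,-4,-1],"claw":5.8}
    - {"angular":[0,0,0],"xyz":[0,-4,0],"claw":5.8}
    - {"angular":[0,0,0],"xyz":[0,-4,0],"claw":5.8}
    - {"angular":[0,0,0],"xyz":[0,-4,0],"claw":5.8}
    - {"angular":[0,0,0],"xyz":[0,-4,0],"claw":5.8}
    - {"angular":[0,0,0],"xyz":[0,0,0],"claw":5.8}
    - {"angular":[0,0,0],"xyz":[0,0,0],"claw":5.8}

```text
t: 27.6
eef_pos: [0.4646, -0.384, 0.1925]
ee_rot: [3.141, -0.001, -3.028]
force: [-0.0, 0.9, -0.3]
width: 0.0578
gripper_force: 0.0
```

```bash
python3 go.py; python3 - <<'E'
from station import viewer
import cv2,numpy as np
f=[viewer.grab_frame(n)["color"] for n in("top","side")]
a=cv2.resize(f[0][110:260,135:375],None,fx=2,fy=2,interpolation=2)
b=cv2.resize(f[1][90:240,160:320],None,fx=2,fy=2,interpolation=2)
cv2.imwrite("pics/g8.png",np.hstack([a,b]))
E
```

```text
pos [ 0.4646 -0.384   0.1925] yaw [ 1.7998e+02 -4.0000e-02 -1.7351e+02] w 0.0578 gf 0.0 F [-0.   0.9 -0.3] t 27.6
```

View pics/g8.png

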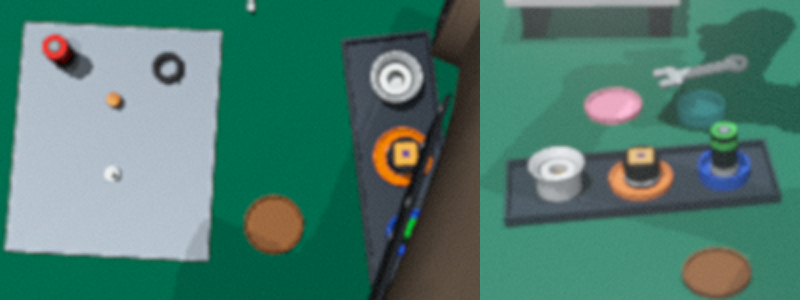

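The rings lie flat in the tube, the chuck is flat in the dish (640,165), and the green objective stands upright in the socket (723,155). The red objective and black ring are unmoved.

```bash
python3 -c "
from station import order;print(order.job_done())"
```

```text
the job is handed in; nothing more can be done
None
```

I packed the caddy and handed the job in at about 28 s of the 104 s limit; no verdict came back, but the last pictures show both rings flat in the tube, the chuck flat in the orange dish, the green objective upright in the blue socket, and the black ring and red objective where they started.

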